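# Show a customer the red car and its box

### The job

Press the green call button to get the customer's attention and let it come up again. Then point straight down at the middle of the roof of the red toy car on the plinth, fingertips two or three centimetres above it, for two seconds, and after that point in the same way for two seconds at the middle of the top of the red window box it is sold in, and finish still pointing there. Touch and move none of the toys, boxes or the plinth, and pass well above the other cars and the yellow box rather than dipping down over them.

Things in the scene. Friction and masses are not known exactly. Their poses are not given: they have to be found in the camera images.
- chime (a joint): travel of the green call button in its white housing, m: 0 up, 0.006 fully pressed; it counts as pressed beyond 0.004. A spring pushes it back up; fully down takes 5 N straight down.
- chime_top (a point): centre of the top face of the round green call button (40 mm across), 22 mm above the counter when up, which moves down with it; its white round housing is 56 mm across and 12 mm high, fixed; it stands alone on the counter, to the robot's left of the toys.
- plinth: fixed grey display plinth with a blue edge, 120 mm (x) by 330 mm (y), 20 mm high, on which the three cars stand about 110 mm apart in a row along its y. Origin: the centre of its underside.
- car_red: The red toy car, 100 mm long (x), 42 mm wide (y), 36 mm high, black windows and wheels, loose on the grey plinth, about 0.15 kg. Its origin is the centre of its underside (on the plinth's top); the bonnet points to its -x, z is up.
- car_red_roof (a point): centre of the roof of the red car, 36 mm above its origin; its z is up.
- car_yellow: The yellow toy car, 100 mm long (x), 42 mm wide (y), 36 mm high, black windows and wheels, loose on the grey plinth, about 0.15 kg. Its origin is the centre of its underside (on the plinth's top); the bonnet points to its -x, z is up.
- car_yellow_roof (a point): centre of the roof of the yellow car, 36 mm above its origin; its z is up.
- car_blue: The blue toy car, 100 mm long (x), 42 mm wide (y), 36 mm high, black windows and wheels, loose on the grey plinth, about 0.15 kg. Its origin is the centre of its underside (on the plinth's top); the bonnet points to its -x, z is up.
- car_blue_roof (a point): centre of the roof of the blue car, 36 mm above its origin; its z is up.
- box_red: The red window box, 60 mm (x) by 140 mm (y), 70 mm high, loose on the counter behind the plinth, with red base, ends and top edges and clear plastic between them (solid to the touch) through which a packed red car is seen. Its origin is the centre of its underside.
- box_red_top (a point): centre of the top of the red window box, 70 mm above its origin; its z is up.
- box_yellow: The yellow window box, 60 mm (x) by 140 mm (y), 70 mm high, loose on the counter behind the plinth, with yellow base, ends and top edges and clear plastic between them (solid to the touch) through which a packed yellow car is seen. Its origin is the centre of its underside.
- box_yellow_top (a point): centre of the top of the yellow window box, 70 mm above its origin; its z is up.
Mind the look-alikes: they are no part of the job. Leave any blue look-alike of the box_red alone.

How it is judged (in metres and radians):
On the way, in this order (a step that is already met when the one before it is completed fails the run):
1. the green call button is pressed (value of joint chime above 0.004 m), for 0.05 s.
2. the tool points down at the red car for 1.5 s, TCP within 25 mm sideways of the roof's middle and 20 to 75 mm above it, the button up again (horizontal distance between the grasp point and car_red_roof below 0.025 m and z of the grasp point in the frame of car_red_roof between 0.02 and 0.075 m and angle between the grasp point's own z axis and vertical above 2.35 rad and value of joint chime below 0.0015 m), for 1.5 s.
3. the tool points down at the red box for 1.5 s, TCP within 30 mm sideways of the middle of its top and 20 to 75 mm above it (horizontal distance between the grasp point and box_red_top below 0.03 m and z of the grasp point in the frame of box_red_top between 0.02 and 0.075 m and angle between the grasp point's own z axis and vertical above 2.35 rad and value of joint chime below 0.0015 m), for 1.5 s.
At the end, for the whole second after the job is handed in: The tool still points down (within about 45 degrees) at the red box, its TCP within 30 mm sideways of the middle of the box's top and 20 to 75 mm above it; the button is up (under 1.5 mm) and every car and box is within 6 mm of where it stood (all of step 3 and distance of each of car_red, car_yellow, car_blue, box_red, box_yellow from where it was at the start of the episode below 0.006 m); the robot touches nothing.
It fails at once if a car, a box or the plinth is touched (contact force between any of the fingers, the arm and car_red above 0.5 N or contact force between any of the fingers, the arm and car_yellow above 0.5 N or contact force between any of the fingers, the arm and car_blue above 0.5 N or contact force between any of the fingers, the arm and box_red above 0.5 N or contact force between any of the fingers, the arm and box_yellow above 0.5 N or contact force between any of the fingers, the arm and plinth above 0.5 N).
It fails at once if a car or box is moved by more than 6 mm, or lifted (not (distance of car_red from where it was at the start of the episode below 0.006 m) or not (distance of car_yellow from where it was at the start of the episode below 0.006 m) or not (distance of car_blue from where it was at the start of the episode below 0.006 m) or not (distance of box_red from where it was at the start of the episode below 0.006 m) or not (distance of box_yellow from where it was at the start of the episode below 0.006 m)).
It fails at once if the tool dips over another car or the yellow box (TCP within 20 mm sideways of the middle of its top and less than 45 mm above it) ((horizontal distance between the grasp point and car_yellow_roof below 0.02 m and z of the grasp point in the frame of car_yellow_roof below 0.045 m) or (horizontal distance between the grasp point and car_blue_roof below 0.02 m and z of the grasp point in the frame of car_blue_roof below 0.045 m) or (horizontal distance between the grasp point and box_yellow_top below 0.02 m and z of the grasp point in the frame of box_yellow_top below 0.045 m)).
It also fails if it takes over 56 s, if anything falls off the work surface, if the arm or the gripper's body presses on something with over 40 N, if the wrist force passes 120 N, or if a joint passes its speed limit or range.

### The arm

A 6-joint arm with a two-finger parallel gripper is mounted at the origin on the work surface. World frame = base frame: x ahead of the robot, y to its left, z up, the work surface at z = 0. Lengths are in m, angles in degrees, forces in N, time in s.
With the tool pointing down it reaches from about 0.3 to 0.775 m from the base axis. Payload 14.6 kg.
Tool frame: the origin (TCP) lies between the finger pads, 19 mm behind the fingertips; this is the grasp point; z points along the fingers, y is the line along which they close (so a half turn about z gives the same grasp; the last joint's range is limited). The gripper opens to 94 mm and grips with 3 to 60 N. Pads are 16 mm wide; open, the fingers measure 119 mm over their backs; the gripper's body (75 mm by 177 mm) begins 78 mm behind the grasp point.
Start: joints at [65.283, 17.183, 87.147, -0, 75.671, -3.816], TCP at [0.196, 0.514, 0.224] pointing down, gripper open.
Joint ranges: [-173.82, 173.82], [-45.26, 126.66], [13.44, 144.39], [-59.66, 239.66], [0, 175.72], [-146.38, 146.38]. Speed limits (degrees/s): [127.2, 127.2, 147.25, 180, 180, 180].

### API

Orientations are given as a 3x3 rotation matrix whose columns are the frame's x, y, z axes.
In Python, from rig import manip, imaging, job gives the robot as it stands.
- The arm moves only by the shell command python3 -m pendant 'ROWS' [OPENING] [FORCE]. ROWS is JSON, a list of rows, each a list of 6 numbers: the shift along the tool's x, y, z each as a share of 0.25 m, from -1 to 1, then the turn, a rotation vector about the tool's x, y, z each as a share of pi/2 rad, from -1 to 1. A call has exactly 8 rows; each row is the pose to reach, as a shift and turn from the pose commanded when the call began, along the tool's axes at that moment; what a row does not reach only later rows make up. A row lasts 1/10 s, in which the tool goes at most 50 mm and 8.59 degrees, less where a joint would pass 70% of its speed; a pose out of reach is approached as far as the arm can. A call with a number of a shift or a turn outside -1 to 1 is refused whole. A call with a gripper value outside its range is refused whole. OPENING is the opening, from -1 (shut) to 1 (fully open), set as the call begins (- or left out, the last holds). The fingers move at their own pace and stop on an object; FORCE is the grip in N (left out, the last holds). Time passes only in rows, so rows that repeat a pose let the fingers close, or fill a call up. It gives the time, the measured TCP pose, the force, the opening and the grip force at its end, in the units of the state.
- manip.state(): the state, without advancing time (a new reading comes with each control period).
- imaging.capture(name): name is "side" or "top"; returns the picture (384x512x3 uint8, red, green, blue); there is no depth.
- imaging.camera_params(name): a dict with "fx", "fy", "cx", "cy" (pixels), "T" (4x4, takes a point from camera to world coordinates). Camera axes: x right, y up, looking along -z (the intrinsics and any distortion apply to the point x, -y, -z); pixel columns grow to the right and rows downward; lengths in m; the calibration is good to about 2 mm. A picture is of the moment at which its call begins. camera_params takes no time and is no camera call.
- job.close_job(): hands the job in; it is judged then, once.
The state is a dict: "clock": time; "joints": joint angles; "qvel": joint speeds; "joint_torque": joint torques, N m; "ee_pos": TCP position; "orientation": TCP orientation; "ft_force": force on the tool from outside, world axes, zero at the start; "wrist_torque": the same for the moment, N m; "opening": finger opening in m; "gripper_force": force on a finger pad.
Only numpy, scipy, OpenCV 4.12 (cv2) and the standard library are available. Lean on these libraries where they do the work, as an engineer would, in place of code of your own. Each camera call takes 0.05 s, during which the arm holds its last target. There are 200 camera calls.

## Working session

There is one attempt and no reset: what is moved stays moved. The work goes in short steps, Python scripts to look and compute and a shell command to move; the robot and the scene stay as the last step left them, time stands still between calls to the robot, and variables do not carry over. Pictures are saved under pics/ and viewed, at most 10 in all, crops included, and the job is handed in when it is done.

```bash
mkdir -p pics; python3 - <<'E'
from rig import manip, imaging
import cv2
for n in ("top","side"):
    cv2.imwrite(f"pics/{n}0.png",imaging.capture(n)[:,:,::-1]); p=imaging.camera_params(n); print(n,p)
s=manip.state(); print(s["clock"],s["ee_pos"],s["orientation"],s["opening"])
E
```

```text
top {'fx': 402.0828988955877, 'fy': 402.0828988955877, 'cx': 255.25468682385946, 'cy': 196.6076376947414, 'T': array([[ 1.56241750e-01,  9.64063458e-01, -2.14872439e-01,
         3.73552026e-01],
       [-9.87718617e-01,  1.52647427e-01, -3.33271171e-02,
         4.44938292e-02],
       [ 6.70269214e-04,  2.17440595e-01,  9.76073326e-01,
         1.03195693e+00],
       [ 0.00000000e+00,  0.00000000e+00,  0.00000000e+00,
         1.00000000e+00]])}
side {'fx': 388.20179866758986, 'fy': 388.20179866758986, 'cx': 255.41806687832752, 'cy': 189.93026080083607, 'T': array([[-0.94341631,  0.23395125, -0.23501592,  0.36564018],
       [-0.33158798, -0.65723363,  0.67682595,  0.72414198],
       [ 0.00388391,  0.7164571 ,  0.69762034,  0.75013588],
       [ 0.        ,  0.        ,  0.        ,  1.        ]])}
0.1 [0.19614409 0.51361266 0.22377014] [[-9.34187819e-01  3.56781360e-01 -4.23864247e-04]
 [ 3.56781605e-01  9.34187378e-01 -9.10257606e-04]
 [ 7.12056831e-05 -1.00157853e-03 -9.99999496e-01]] 0.0939795401081903
```

View pics/top0.png

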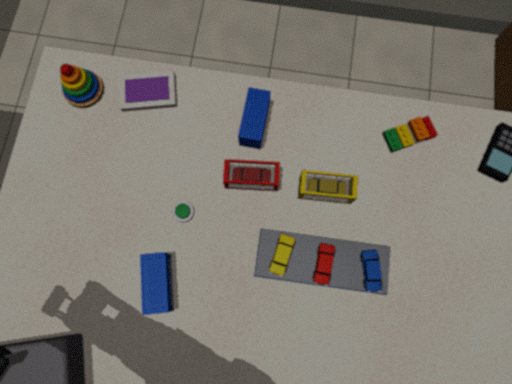

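View pics/side0.png

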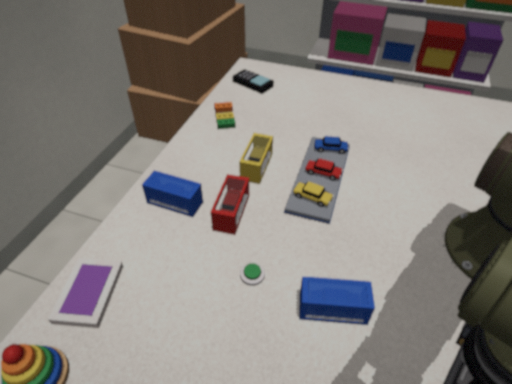

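The top view shows the green button at (183,211), the red car at (325,263) and the red box at (252,175). The yellow box is at (328,186), and the yellow and blue cars are at (282,255) and (371,270). The side view agrees: button (252,273), red car (323,169), red box (231,204).

```bash
cat > h.py <<'E'
from rig import manip, imaging
import cv2, numpy as np
def ray(n,px):
    p=imaging.camera_params(n); T=p["T"]
    d=T[:3,:3]@np.array([(px[0]-p["cx"])/p["fx"],-(px[1]-p["cy"])/p["fy"],-1]); return T[:3,3],d
def cast(n,px,z):
    o,d=ray(n,px); return o+d*(z-o[2])/d[2]
def blob(img,hues,near):
    h=cv2.cvtColor(img,cv2.COLOR_RGB2HSV); m=np.zeros(h.shape[:2],np.uint8)
    for a,b in hues: m|=cv2.inRange(h,(a,110,50),(b,255,255))
    m=cv2.morphologyEx(m,cv2.MORPH_CLOSE,np.ones((5,5)))
    cs,_=cv2.findContours(m,cv2.RETR_EXTERNAL,cv2.CHAIN_APPROX_NONE)
    c=min((c for c in cs if cv2.contourArea(c)>60),key=lambda c:np.hypot(*(np.array(cv2.minAreaRect(c)[0])-near)))
    M=cv2.moments(c); return np.array([M["m10"],M["m01"]])/M["m00"],cv2.boundingRect(c),cv2.boxPoints(cv2.minAreaRect(c)).round()
E
python3 - <<'E'
from h import *
np.set_printoptions(precision=3,suppress=True)
R=[(0,8),(172,179)];Y=[(22,34)];G=[(45,85)];B=[(105,130)]
I={n:cv2.imread(f"pics/{n}0.png")[:,:,::-1].copy() for n in("top","side")}
for k,h,t,s,z in [("button",G,(183,211),(252,272),.022),("car_red",R,(325,263),(323,169),.042),("car_y",Y,(282,255),(313,194),.042),("car_b",B,(371,270),(331,146),.042),("box_red",R,(252,175),(231,204),.045),("box_y",Y,(328,186),(257,158),.045)]:
    for n,p in(("top",t),("side",s)):
        c,bb,q=blob(I[n],h,p); print(k,n,c,bb,cast(n,c,z)[:2], [cast(n,v,.07)[:2] for v in q] if k[:3]=="box" and n=="top" else "")
E
```

```text
button top [182.115 210.512] (176, 204, 13, 14) [0.531 0.258] 
button side [251.896 271.061] (245, 265, 15, 13) [0.533 0.263] 
car_red top [323.899 263.684] (313, 243, 22, 42) [ 0.452 -0.113] 
car_red side [323.684 167.893] (306, 159, 36, 20) [ 0.455 -0.109] 
car_y top [281.783 254.376] (269, 234, 26, 42) [ 0.459 -0.008] 
car_y side [312.766 192.295] (294, 182, 38, 23) [ 0.461 -0.005] 
car_b top [371.347 270.166] (361, 250, 21, 42) [ 0.455 -0.228] 
car_b side [330.659 143.973] (315, 137, 33, 14) [ 0.458 -0.223] 
box_red top [251.165 172.483] (223, 159, 57, 31) [0.651 0.098] [array([0.597, 0.16 ]), array([0.668, 0.17 ]), array([0.685, 0.03 ]), array([0.613, 0.023])]
box_red side [228.61  203.052] (211, 175, 38, 58) [0.651 0.107] 
box_y top [328.28  184.435] (299, 170, 59, 33) [ 0.651 -0.1  ] [array([ 0.601, -0.026]), array([ 0.673, -0.024]), array([ 0.679, -0.166]), array([ 0.608, -0.166])]
box_y side [255.048 156.183] (240, 134, 32, 49) [ 0.65 -0.09]
```

```bash
python3 -m pendant '[[-0.1,-0.03,0,0,0,0],[-0.2,-0.06,0,0,0,0],[-0.3,-0.09,0,0,0,0],[-0.42,-0.12,0,0,0,0],[-0.54,-0.15,0,0,0,0],[-0.66,-0.19,0,0,0,0],[-0.76,-0.22,0,0,0,0],[-0.81,-0.235,0,0,0,0]]' -1 10
python3 -m pendant '[[-0.1,-0.03,0,0,0,0],[-0.2,-0.06,0,0,0,0],[-0.3,-0.09,0,0,0,0],[-0.42,-0.12,0,0,0,0],[-0.54,-0.15,0,0,0,0],[-0.66,-0.19,0,0,0,0],[-0.76,-0.22,0,0,0,0],[-0.81,-0.235,0,0,0,0]]'
python3 -m pendant '[[0,0,0.06,0,0,0],[0,0,0.13,0,0,0],[0,0,0.2,0,0,0],[0,0,0.28,0,0,0],[0,0,0.36,0,0,0],[0,0,0.42,0,0,0],[0,0,0.46,0,0,0],[0,0,0.46,0,0,0]]'
```

```text
clock: 0.9
ee_pos: [0.3657, 0.3854, 0.224]
orientation: [[-0.934, 0.358, -0.0], [0.358, 0.934, -0.0], [0.0, -0.001, -1.0]]
ft_force: [-0.1, 0.6, -0.4]
opening: 0.0334
gripper_force: 0.0
clock: 1.7
ee_pos: [0.5336, 0.2587, 0.2238]
orientation: [[-0.934, 0.358, -0.001], [0.358, 0.934, -0.0], [0.0, -0.001, -1.0]]
ft_force: [-0.6, 0.1, -0.2]
opening: 0.0002
gripper_force: 0.0
clock: 2.5
ee_pos: [0.5321, 0.2597, 0.1081]
orientation: [[-0.934, 0.356, -0.002], [0.356, 0.934, -0.001], [0.001, -0.001, -1.0]]
ft_force: [0.3, -0.3, -0.3]
opening: 0.0007
gripper_force: 0.0
```

```bash
python3 -m pendant '[[0,0,0.06,0,0,0],[0,0,0.12,0,0,0],[0,0,0.18,0,0,0],[0,0,0.23,0,0,0],[0,0,0.26,0,0,0],[0,0,0.28,0,0,0],[0,0,0.295,0,0,0],[0,0,0.3,0,0,0]]'
python3 -m pendant '[[0,0,0,0,0,0],[0,0,0,0,0,0],[0,0,0,0,0,0],[0,0,0,0,0,0],[0,0,0,0,0,0],[0,0,0,0,0,0],[0,0,0,0,0,0],[0,0,0,0,0,0]]'
python3 -c "
from h import *
cv2.imwrite('pics/press.png',cv2.resize(imaging.capture('side')[180:340,160:360,::-1],None,fx=3,fy=3))"
```

```text
clock: 3.3
ee_pos: [0.5327, 0.2595, 0.0349]
orientation: [[-0.934, 0.357, 0.0], [0.357, 0.934, -0.0], [-0.0, 0.0, -1.0]]
ft_force: [-8.0, -3.7, 16.0]
opening: 0.0005
gripper_force: 7.8
clock: 4.1
ee_pos: [0.5327, 0.2595, 0.0351]
orientation: [[-0.934, 0.357, 0.0], [0.357, 0.934, 0.0], [-0.0, 0.0, -1.0]]
ft_force: [-4.6, -3.3, 7.9]
opening: 0.0002
gripper_force: 3.7
```

View pics/press.png

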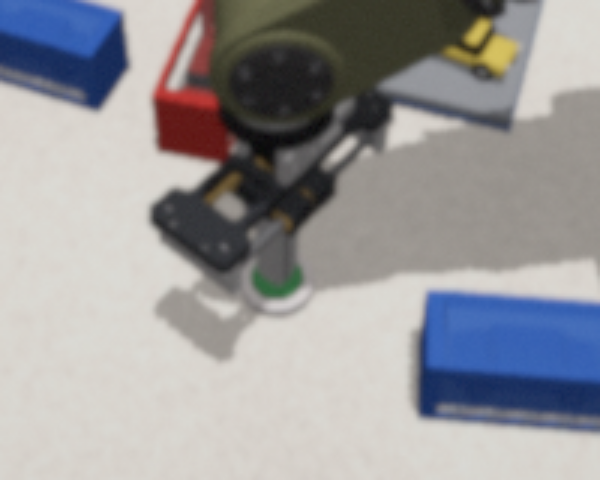

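The closed fingertips are on the green button, with the tip at 16 mm and 8 N of force, so it is fully pressed. Next I lift and cross to the red car.

```bash
python3 -m pendant '[[0,0,-0.04,0,0,0],[0,0,-0.1,0,0,0],[0,0,-0.2,0,0,0],[0,0,-0.3,0,0,0],[0,0,-0.4,0,0,0],[0,0,-0.5,0,0,0],[0,0,-0.57,0,0,0],[0,0,-0.6,0,0,0]]'
python3 -m pendant '[[-0.01,-0.06,0,0,0,0],[-0.03,-0.16,0,0,0,0],[-0.04,-0.26,0,0,0,0],[-0.06,-0.37,0,0,0,0],[-0.08,-0.48,0,0,0,0],[-0.1,-0.6,0,0,0,0],[-0.11,-0.7,0,0,0,0],[-0.117,-0.75,0,0,0,0]]'
python3 -m pendant '[[-0.01,-0.06,0,0,0,0],[-0.03,-0.16,0,0,0,0],[-0.04,-0.26,0,0,0,0],[-0.06,-0.37,0,0,0,0],[-0.08,-0.48,0,0,0,0],[-0.1,-0.6,0,0,0,0],[-0.11,-0.7,0,0,0,0],[-0.117,-0.75,0,0,0,0]]'
python3 -m pendant '[[0,0,0.04,0,0,0],[0,0,0.09,0,0,0],[0,0,0.14,0,0,0],[0,0,0.19,0,0,0],[0,0,0.24,0,0,0],[0,0,0.28,0,0,0],[0,0,0.31,0,0,0],[0,0,0.33,0,0,0]]'
python3 -c "
from h import *
for n in ('side','top'): cv2.imwrite(f'pics/car_{n}.png',cv2.resize(imaging.capture(n)[(100 if n=='side' else 160):,180:440,::-1],None,fx=2,fy=2))"
```

```text
clock: 4.95
ee_pos: [0.5332, 0.2598, 0.1873]
orientation: [[-0.934, 0.357, 0.004], [0.357, 0.934, 0.001], [-0.003, 0.003, -1.0]]
ft_force: [-0.7, 0.2, -0.7]
opening: 0.0009
gripper_force: 0.0
clock: 5.75
ee_pos: [0.4919, 0.0718, 0.1835]
orientation: [[-0.934, 0.358, -0.001], [0.358, 0.934, -0.0], [0.001, -0.001, -1.0]]
ft_force: [0.0, -0.8, 0.0]
opening: 0.0007
gripper_force: 0.0
clock: 6.55
ee_pos: [0.4529, -0.1131, 0.184]
orientation: [[-0.934, 0.358, -0.0], [0.358, 0.934, 0.0], [0.0, -0.0, -1.0]]
ft_force: [-0.2, 0.7, 0.0]
opening: 0.0004
gripper_force: 0.0
clock: 7.35
ee_pos: [0.4534, -0.1116, 0.101]
orientation: [[-0.934, 0.357, -0.0], [0.357, 0.934, 0.0], [0.0, -0.0, -1.0]]
ft_force: [-0.2, -0.7, 0.7]
opening: 0.0005
gripper_force: 0.0
```

View pics/car_side.png

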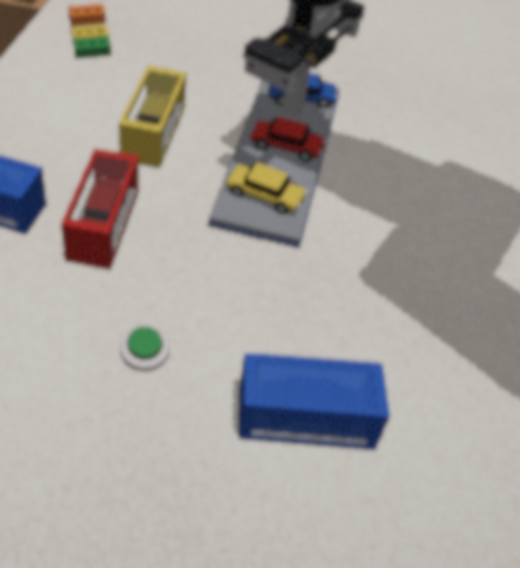

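The fingertips hover just above the red car's roof (crop pixel about (290,110); the roof is at (290,128)), and the button is up again. I'll hold here, then move to the box.

```bash
python3 -m pendant '[[0,0,0,0,0,0],[0,0,0,0,0,0],[0,0,0,0,0,0],[0,0,0,0,0,0],[0,0,0,0,0,0],[0,0,0,0,0,0],[0,0,0,0,0,0],[0,0,0,0,0,0]]' >/dev/null
python3 -m pendant '[[0,0,0,0,0,0],[0,0,0,0,0,0],[0,0,0,0,0,0],[0,0,0,0,0,0],[0,0,0,0,0,0],[0,0,0,0,0,0],[0,0,0,0,0,0],[0,0,0,0,0,0]]' >/dev/null
python3 -m pendant '[[0,0,0,0,0,0],[0,0,0,0,0,0],[0,0,0,0,0,0],[0,0,0,0,0,0],[0,0,0,0,0,0],[0,0,0,0,0,0],[0,0,0,0,0,0],[0,0,0,0,0,0]]'
python3 -m pendant '[[0,0,-0.04,0,0,0],[0,0,-0.09,0,0,0],[0,0,-0.14,0,0,0],[0,0,-0.19,0,0,0],[0,0,-0.24,0,0,0],[0,0,-0.29,0,0,0],[0,0,-0.33,0,0,0],[0,0,-0.36,0,0,0]]'
python3 -m pendant '[[-0.02,0.04,0,0,0,0],[-0.04,0.1,0,0,0,0],[-0.07,0.17,0,0,0,0],[-0.1,0.25,0,0,0,0],[-0.14,0.34,0,0,0,0],[-0.17,0.43,0,0,0,0],[-0.2,0.5,0,0,0,0],[-0.216,0.532,0,0,0,0]]'
python3 -m pendant '[[-0.02,0.04,0,0,0,0],[-0.04,0.1,0,0,0,0],[-0.07,0.17,0,0,0,0],[-0.1,0.25,0,0,0,0],[-0.14,0.34,0,0,0,0],[-0.17,0.43,0,0,0,0],[-0.2,0.5,0,0,0,0],[-0.216,0.532,0,0,0,0]]'
python3 -m pendant '[[0,0,0.04,0,0,0],[0,0,0.09,0,0,0],[0,0,0.14,0,0,0],[0,0,0.19,0,0,0],[0,0,0.24,0,0,0],[0,0,0.27,0,0,0],[0,0,0.29,0,0,0],[0,0,0.3,0,0,0]]'
python3 -c "
from h import *
for n in ('side',): cv2.imwrite(f'pics/box_{n}.png',cv2.resize(imaging.capture(n)[80:340,140:400,::-1],None,fx=2,fy=2))"
```

```text
clock: 9.85
ee_pos: [0.4535, -0.1116, 0.1017]
orientation: [[-0.934, 0.357, -0.0], [0.357, 0.934, 0.0], [0.0, -0.0, -1.0]]
ft_force: [-0.6, -0.9, -0.1]
opening: -0.0
gripper_force: 0.0
clock: 10.65
ee_pos: [0.4536, -0.1117, 0.1928]
orientation: [[-0.934, 0.357, 0.001], [0.357, 0.934, -0.0], [-0.001, 0.0, -1.0]]
ft_force: [-0.1, 0.3, 0.6]
opening: 0.0006
gripper_force: 0.0
clock: 11.45
ee_pos: [0.5522, -0.005, 0.1909]
orientation: [[-0.935, 0.356, -0.001], [0.356, 0.935, 0.0], [0.001, -0.0, -1.0]]
ft_force: [-0.1, -0.2, 0.4]
opening: 0.0006
gripper_force: 0.0
clock: 12.25
ee_pos: [0.6499, 0.0993, 0.1912]
orientation: [[-0.934, 0.356, -0.001], [0.356, 0.934, 0.0], [0.001, -0.0, -1.0]]
ft_force: [0.1, -0.3, -0.8]
opening: 0.0005
gripper_force: 0.0
clock: 13.05
ee_pos: [0.6493, 0.0983, 0.1163]
orientation: [[-0.934, 0.357, -0.0], [0.357, 0.934, -0.0], [0.0, -0.0, -1.0]]
ft_force: [-0.0, 0.1, -0.3]
opening: 0.0008
gripper_force: 0.0
```

View pics/box_side.png

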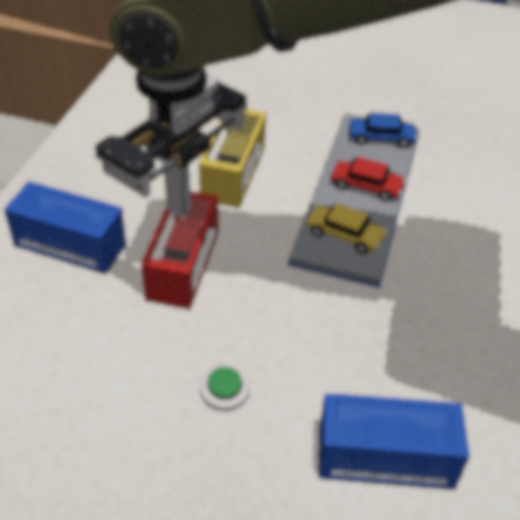

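The closed fingers hover over the red box (tip at crop pixel (178,212), box top centred near (187,225)) and nothing has moved. I'll hold and hand in.

```bash
python3 -m pendant '[[0,0,0,0,0,0],[0,0,0,0,0,0],[0,0,0,0,0,0],[0,0,0,0,0,0],[0,0,0,0,0,0],[0,0,0,0,0,0],[0,0,0,0,0,0],[0,0,0,0,0,0]]' >/dev/null
python3 -m pendant '[[0,0,0,0,0,0],[0,0,0,0,0,0],[0,0,0,0,0,0],[0,0,0,0,0,0],[0,0,0,0,0,0],[0,0,0,0,0,0],[0,0,0,0,0,0],[0,0,0,0,0,0]]' >/dev/null
python3 -m pendant '[[0,0,0,0,0,0],[0,0,0,0,0,0],[0,0,0,0,0,0],[0,0,0,0,0,0],[0,0,0,0,0,0],[0,0,0,0,0,0],[0,0,0,0,0,0],[0,0,0,0,0,0]]'
python3 -c "
from rig import job; print(job.close_job())"
```

```text
clock: 15.5
ee_pos: [0.6493, 0.0983, 0.1168]
orientation: [[-0.934, 0.357, 0.0], [0.357, 0.934, 0.0], [-0.0, 0.0, -1.0]]
ft_force: [1.0, -0.4, -0.3]
opening: 0.0001
gripper_force: 0.0
the job is handed in; nothing more can be done
None
```

I pressed and released the call button, pointed at the red car's roof and then at the red box for about 2.4 s each, and handed the job in at 15.5 s still pointing at the box; the hand-in returned no verdict.

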